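Isolate the bench supply with the blade from the tool stand

ROBOT

A 6-joint arm with a two-finger parallel gripper is mounted at the origin on the work surface. World frame = base frame: x ahead of the robot, y to its left, z up, the work surface at z = 0. Lengths are in mm, angles in rad, forces in N, time in s.
With the tool pointing down it reaches from about 275 to 750 mm from the base axis. Payload 10.2 kg.
Tool frame: the origin (TCP) lies between the finger pads; the fingertips stand 8 mm ahead of it and the grasp point (between the pads) lies 11 mm behind it; z points along the fingers, y is the line along which they close (so a half turn about z gives the same grasp; the last joint's range is limited). The gripper opens to 85 mm and grips with 20 to 120 N. Pads are 22 mm wide; open, the fingers measure 114 mm over their backs; the gripper's body (76 mm by 85 mm) begins 54 mm behind the grasp point. The pads swing forward as they close: fully open they stand 13 mm farther back than shut.
Start: joints at [0.921, 0.313, 1.498, -0, 1.331, -0.223], TCP at [217.342, 477.905, 216.094] pointing down, gripper open.
Joint ranges: [-2.94, 2.94], [-0.97, 2.17], [0.19, 2.56], [-1.23, 4.37], [0.02, 3.11], [-2.88, 2.88]. Speed limits (rad/s): [2.39, 2.39, 3.01, 3.14, 3.14, 3.14].

INTERFACE

Orientations are given as a unit quaternion [w, x, y, z].
In Python, from rig import * gives the robot as it stands.
- The arm moves only by the shell command python3 -m handwheel 'ROWS' [FORCE]. ROWS is JSON, a list that holds one entry, the list of rows, each a list of 7 numbers: the shift along the world's x, y, z in mm, then the turn, a rotation vector about the world's x, y, z in degrees, then the opening, from -1 (shut) to 1 (fully open). A call has 1 to 8 rows; each row shifts and turns the commanded pose from where the row before left it; what a row does not reach is not made up. A row lasts 1/8 s, in which the tool goes at most 62.5 mm and 10.7 degrees, less where a joint would pass 70% of its speed; a pose out of reach is approached as far as the arm can. A call is refused whole if a number of a shift passes 62.5 or a number of a turn 10.7, either way. A call with a gripper value outside its range is refused whole. The fingers move at their own pace and stop on an object; FORCE is the grip in N (left out, the last holds). Time passes only in rows, so rows that do not move let the fingers close. It gives the time, the measured TCP pose, the force, the opening and the grip force at its end, in the units of the state.
- sense(): the state, without advancing time (a new reading comes with each control period).
- capture(name): name is "side" or "top" or "wrist"; returns a dict with "image" (400x640x3 uint8, red, green, blue), "fx", "fy", "cx", "cy" (pixels), "dist_coeffs" ([k1, k2, p1, p2, k3] as OpenCV has them; the pictures are not rectified), "rvec" (rotation vector, rad) and "tvec" (3), from world to camera coordinates, as OpenCV has them; the wrist camera has in their place "hand_eye" (4x4, takes a point from camera to tool coordinates, whose origin is the TCP and whose axes are the flange's). Camera axes: x right, y down, z forward; pixel columns grow to the right and rows downward; lengths in mm; the calibration is good to about 2 mm. A picture is of the moment at which its call begins: read the wrist's pose just before it. There is no depth.
- finish_job(): hands the job in; it is judged then, once.
The state is a dict: "time_s": time; "joints": joint angles; "dq": joint speeds; "tau": joint torques, N m; "eef_pos": TCP position; "ee_rot": TCP orientation; "force": force on the tool from outside, world axes, zero at the start; "wrist_torque": the same for the moment, N m; "grip_width": opening from 0.0 (shut) to 1.0 (fully open); "grip_force": force on a finger pad.
Only numpy, scipy, OpenCV 4.12 (cv2) and the standard library are available. Lean on these libraries where they do the work, as an engineer would, in place of code of your own. Each camera call takes 0.05 s, during which the arm holds its last target. There are 200 camera calls.

TASK

The circuit board is about to be worked on, so its supply contacts must be kept apart: pull the isolating blade (the flat tool with the wide cross-bar below its handle) straight up out of the wooden tool stand and lower it, blade down, into the gap between the two copper jaws of the contact block. Keep hold of it until it is all but fully down, and leave it standing upright by itself, fully home with its cross-bar resting on the block's two end cheeks. Leave the other tools in the stand and everything else on the bench where it is.

Things in the scene. Friction and masses are not known exactly. Their poses are not given: they have to be found in the camera images.
- iso_blade: Isolating blade, rigid grey plastic, 145 mm long, 80 g, standing tip down in a well of the stand. Origin at the middle of its tip; z up along the tool, y across its width, x its thickness. From the tip: blade 6 (x) by 30 (y) mm, z 0 to 60; cross-bar 14 by 70 mm, z 60 to 70; flat handle 12 by 30 mm, z 70 to 145. Half a turn about z makes no difference.
- stand: Wooden tool stand, fixed, 70 (x) by 210 (y) by 55 mm high, origin at the centre of its underside. Three wells in a row along y (at -68, 0, 68 mm), each 10 (x) by 39 (y) mm and 45 mm deep, open at the top, floor 10 mm above the bench. Which tool is in which well varies; each stands with its width along the stand's y.
- contact_block: Supply contact block, fixed: black base 120 (x) by 100 (y) by 15 mm, origin at the centre of its underside, z up. Over the origin, two upright copper jaws leave a gap 12 mm wide (x) and 42 mm long (y), open at the top, floor at z = 15 mm. Above z = 68 mm the jaws' lips flare outward, to about 21 mm apart at z = 84 mm.
- gap_mouth (a point): Point at the centre of the contact block's gap, level with the tops (z = 85 mm) of the two black end cheeks that close the gap's ends (each 40 mm in x, 16 mm in y, inner faces at y = +-21 mm). The blade goes in with its width along the block's y; when home its cross-bar rests on both cheek tops and its tip is 60 mm below this point.
- scraper: Scraper standing in another well: steel blade 6 by 32 mm, 60 mm long, round black handle 22 mm thick, 137 mm long in all. Origin at its tip, z up. Not needed.
- brush: Flat brush standing in another well: black bristles and steel ferrule 8 by 34 mm, 60 mm long, slim wooden handle 10 by 18 mm, 130 mm long in all. Origin at its tip, z up. Not needed.
- spool: Empty white wire spool, 58 mm diameter, 48 mm high, standing between stand and block. Origin at the centre of its underside.
- mug: White mug, 82 mm diameter, 95 mm high. Origin at the centre of its underside.
- meter: Yellow handheld meter lying flat, 180 (x) by 90 (y) by 42 mm. Origin at the centre of its underside.
- board: Green circuit board with components lying flat, 100 (x) by 200 (y) by 14 mm. Origin at the centre of its underside.
- pliers: Pliers with green handles lying along their x axis, about 150 by 58 by 14 mm. Origin on the bench at the pivot.
- psu: Aluminium instrument box, 90 (x) by 130 (y) by 40 mm. Origin at the centre of its underside.
Mind the look-alikes: they are no part of the job. Of the things that look like the iso_blade, the smallest one is meant.

How it is judged (in metres and radians):
On the way, in this order (a step that is already met when the one before it is completed fails the run):
1. the isolating blade is pulled clear of the stand, its tip above the stand's top (z of iso_blade in the frame of stand above 0.06 m), for 0.1 s.
2. the blade is lowered at least 45 mm below the cheek tops into the gap while the fingers still hold it (z of iso_blade in the frame of contact_block below 0.04 m and horizontal distance between iso_blade and contact_block below 0.015 m and contact force between the fingers and iso_blade above 1 N), for 0.1 s.
At the end, for the whole second after the job is handed in: The blade stands by itself at rest in the gap: tip within 5 mm of its seated height, within 7 mm (x) and 14 mm (y) of the gap centre, upright within 0.15 rad, width along the gap within 0.25 rad; scraper and brush still in their wells (tips moved under 30 mm) (z of iso_blade in the frame of contact_block between 0.02 and 0.03 m and x of iso_blade in the frame of contact_block between -0.007 and 0.007 m and y of iso_blade in the frame of contact_block between -0.014 and 0.014 m and angle between iso_blade's own z axis and vertical below 0.15 rad and angle between the y axis of iso_blade and the y axis of contact_block, either way round below 0.25 rad and linear speed of iso_blade below 0.02 m/s and distance of each of scraper, brush from where it was at the start of the episode below 0.03 m); the robot touches nothing.
It fails at once if the spool, mug, meter, board, pliers or instrument box is moved more than 30 mm (distance of any of spool, mug, meter, board, pliers, psu from where it was at the start of the episode above 0.03 m).
It fails at once if the scraper or the brush is moved more than 30 mm out of its well (distance of any of scraper, brush from where it was at the start of the episode above 0.03 m).
It also fails if it takes over 45 s, if anything falls off the work surface, if the arm or the gripper's body presses on something with over 40 N, if the wrist force passes 120 N, or if a joint passes its speed limit or range.

## Working session

There is one attempt and no reset: what is moved stays moved. The work goes in short steps, Python scripts to look and compute and a shell command to move; the robot and the scene stay as the last step left them, time stands still between calls to the robot, and variables do not carry over. Pictures are saved under pics/ and viewed, at most 10 in all, crops included, and the job is handed in when it is done.

```bash
ls; mkdir -p pics; cat > h.py <<'E'
from rig import *
import numpy as np, cv2, pickle
def snap(n,f):
    s=sense(); c=capture(n); cv2.imwrite(f'pics/{f}.png',c['image'][:,:,::-1]); pickle.dump((s,c),open(f'pics/{f}.pkl','wb')); return s,c
E
python3 - <<'E'
from h import *
for n in('top','side','wrist'): snap(n,n+'0')
s=sense(); print(s)
E
```

```text
pics
{'time_s': 0.15, 'joints': array([ 9.20610097e-01,  3.13339382e-01,  1.49822887e+00,  8.97518572e-06,
        1.33097219e+00, -2.23406285e-01]), 'dq': array([-0.00039072, -0.0019752 , -0.00246782, -0.00065719, -0.00163951,
       -0.00138647]), 'tau': array([ 1.61897453e-03, -4.12368000e+01, -2.59800231e+01, -2.14021215e-04,
        3.15982841e-03, -5.10714415e-05]), 'eef_pos': array([217.21459409, 477.75043755, 215.6700579 ]), 'ee_rot': array([-2.04425227e-04,  2.11775213e-01,  9.77318287e-01, -4.27557632e-04]), 'force': array([-0.01855767, -0.28517673, -0.24098613]), 'wrist_torque': array([-0.01978366, -0.02266459, -0.0604291 ]), 'grip_force': 0.0, 'grip_width': 1.0018076744718405}
```

View pics/top0.png

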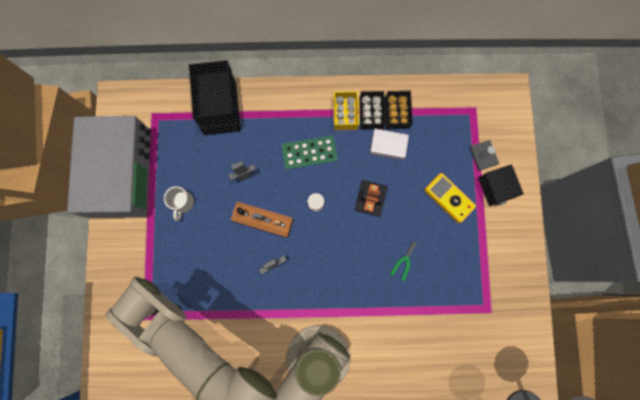

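View pics/side0.png

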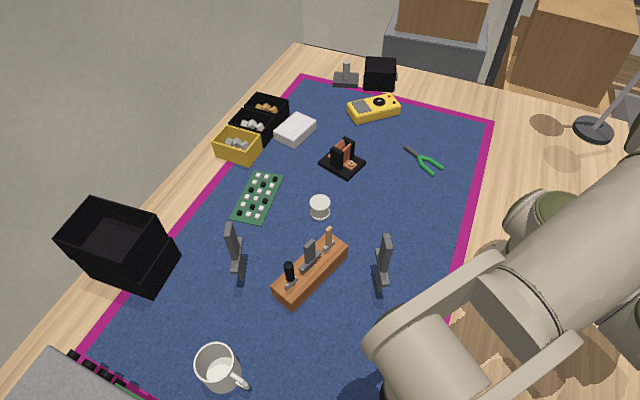

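The top view shows the stand at (262,218), the spool at (316,202) and the contact block at (371,198). In the side view the stand is at (310,272) and the block at (343,158).

Candidates for the blade, by side-view pixel: the middle tool in the stand (309,252), a free-standing grey tool (233,250), another free-standing one (384,262), and a grey item at the back (346,75). The description points to the one in the stand at (309,252), so I'll check it in a crop.

```bash
python3 - <<'E'
from h import *
T=pickle.load(open('pics/top0.pkl','rb'))[1]; S=pickle.load(open('pics/side0.pkl','rb'))[1]
def cr(c,x,y,w,h,k): return cv2.resize(c['image'][y:y+h,x:x+w,::-1],(w*k,h*k),interpolation=cv2.INTER_CUBIC)
a=cr(S,220,215,200,100,4)
b=np.hstack([cr(T,225,195,80,50,5),cr(S,303,125,80,50,5)])
cv2.imwrite('pics/crop0.png',np.vstack([a,cv2.resize(b,(800,200))]))
for c in (T,S):
    R=cv2.Rodrigues(c['rvec'])[0]; print(-R.T@c['tvec'], c['fx'],c['dist_coeffs'])
E
```

```text
[ 277.04820668  -13.78086736 1782.47409465] 485.31870651428693 [-0.05077866  0.          0.          0.          0.        ]
[270.84860701 617.89436543 889.25508545] 387.27496058777217 [-0.0786249  0.         0.         0.         0.       ]
```

View pics/crop0.png

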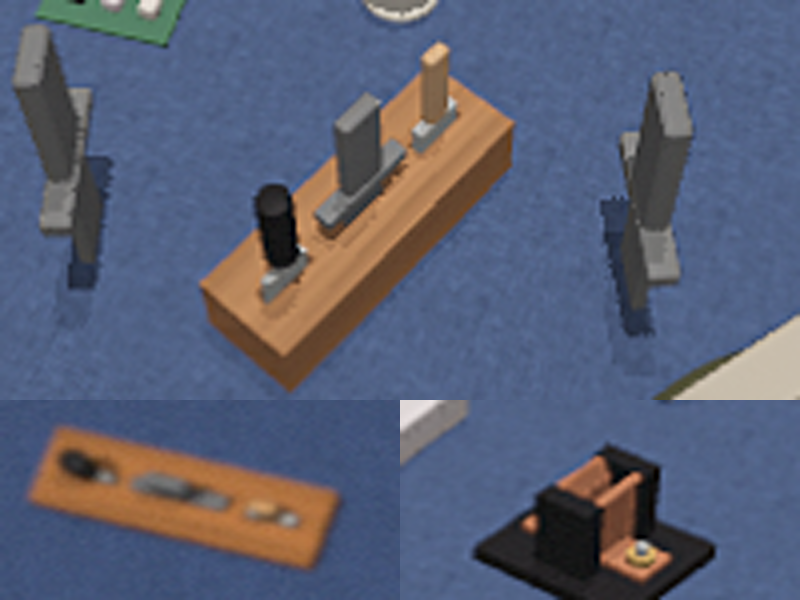

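The crop confirms it. The middle tool in the stand has a flat grey handle over a wide cross-bar; the scraper is to its left and the brush to its right. The other two free-standing grey tools are the larger look-alikes. Next I'll get coarse poses.

```bash
cat >> h.py <<'E'
def cam(s,c):
    if 'rvec' in c and c.get('rvec') is not None:
        R=cv2.Rodrigues(np.array(c['rvec']))[0]; return R.T, -R.T@np.array(c['tvec']).ravel()
    from scipy.spatial.transform import Rotation as Ro
    M=np.eye(4); q=s['ee_rot']; M[:3,:3]=Ro.from_quat([q[1],q[2],q[3],q[0]]).as_matrix(); M[:3,3]=s['eef_pos']
    M=M@np.array(c['hand_eye']); return M[:3,:3],M[:3,3]
def ray(s,c,px):
    K=np.array([[c['fx'],0,c['cx']],[0,c['fy'],c['cy']],[0,0,1.]])
    u=cv2.undistortPoints(np.array(px,float).reshape(-1,1,2),K,np.array(c['dist_coeffs'],float))[:,0]
    R,o=cam(s,c); return o,np.c_[u,np.ones(len(u))]@R.T
def plane(s,c,px,z):
    o,d=ray(s,c,px); return o+d*((z-o[2])/d[:,2])[:,None]
def load(f): return pickle.load(open(f'pics/{f}.pkl','rb'))
E
python3 - <<'E'
from h import *
s,c=load('top0'); S,C=load('side0')
print('stand side corners',plane(S,C,[(270.5,286),(290.75,304),(348.5,246),(330,232.5)],55)[:,:2].round(1))
print('base side',plane(S,C,[(318,162.5),(366,162.5)],15)[:,:2].round(1))
h=cv2.cvtColor(c['image'],cv2.COLOR_RGB2HSV)
m=cv2.inRange(h,(5,120,80),(18,255,255)); m[:, :225]=0;m[:,305:]=0;m[:195]=0;m[245:]=0
b=cv2.boxPoints(cv2.minAreaRect(cv2.findNonZero(m)));print('stand top',plane(s,c,b,55)[:,:2].round(1))
m=cv2.inRange(h,(0,0,0),(179,255,70))&~cv2.inRange(h,(100,100,0),(130,255,255)); m[:, :345]=0;m[:,395:]=0;m[:170]=0;m[225:]=0
b=cv2.boxPoints(cv2.minAreaRect(cv2.findNonZero(m)));print('base',b,plane(s,c,b,15)[:,:2].round(1))
print('spool',plane(s,c,[(316,202)],48).round(), 'lookalikes side',plane(S,C,[(384,295),(240,280)],0).round(),'top',plane(s,c,[(274,264),(243,171)],70).round())
print(load('wrist0')[1]['hand_eye'])
E
```

```text
stand side corners [[554.7 284.2]
 [490.5 305.6]
 [425.8 106.6]
 [485.   87. ]]
base side [[ 633.9 -170.6]
 [ 494.2 -230.5]]
stand top [[492.2 303.1]
 [558.2 284.1]
 [493.6  82.7]
 [428.4 102.8]]
base [[354.05884 209.76471]
 [361.58826 179.64706]
 [387.      186.     ]
 [379.47058 216.11765]] [[ 526.3 -142.5]
 [ 638.8 -174. ]
 [ 613.  -267.6]
 [ 501.  -235.2]]
spool [[553.  -3.  48.]] lookalikes side [[303. 172.   0.]
 [653. 279.   0.]] top [[332. 147.  70.]
 [667. 259.  70.]]
[[-6.11620278e-04 -9.46640562e-01 -3.22290663e-01  8.38527505e+01]
 [ 9.99999628e-01 -7.75088109e-04  3.78880952e-04 -1.37389715e-01]
 [-6.08467738e-04 -3.22290311e-01  9.46640684e-01 -1.57975211e+02]
 [ 0.00000000e+00  0.00000000e+00  0.00000000e+00  1.00000000e+00]]
```

```bash
python3 -m handwheel '[[[34.5,-35.6,10,0,0,-10.4,1],[34.5,-35.6,10,0,0,-10.4,1],[34.5,-35.6,10,0,0,-10.4,1],[34.5,-35.6,10,0,0,-10.4,1],[34.5,-35.6,10,0,0,-10.4,1],[34.5,-35.6,5,0,0,-10.4,1],[34.5,-35.6,0,0,0,-10.4,1],[34.5,-35.6,0,0,0,-10.2,1]]]' 40
python3 -m handwheel '[[[0,0,0,0,0,0,1],[0,0,0,0,0,0,1],[0,0,0,0,0,0,1]]]'
python3 - <<'E'
from h import *
snap('wrist','w1')
E
```

```text
time_s: 1.15
eef_pos: [494.2, 191.8, 271.0]
ee_rot: [-0.0, 0.808, 0.589, -0.0]
force: [0.6, 0.5, 0.1]
grip_width: 0.999
grip_force: 0.0
time_s: 1.52
eef_pos: [492.7, 194.0, 271.3]
ee_rot: [-0.0, 0.806, 0.593, 0.0]
force: [0.5, -0.5, -0.1]
grip_width: 1.0
grip_force: 0.0
```

View pics/w1.png

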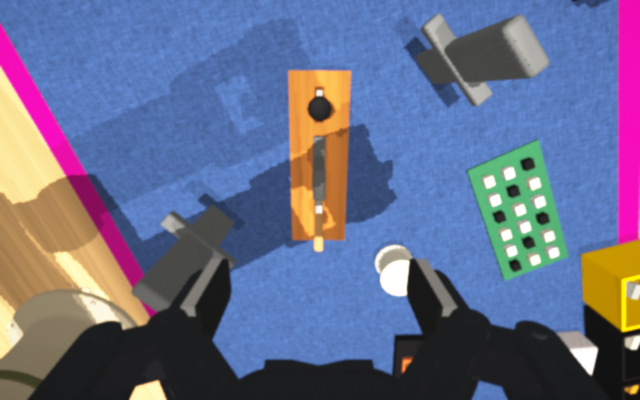

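The wrist view shows the stand lengthwise at (319,155). The scraper is at (319,107), the grey blade at about (319,165) in shadow, and the brush at (319,243). I'll now measure the edges precisely.

```bash
python3 - <<'E'
from h import *
s,c=load('w1')
h=cv2.cvtColor(c['image'],cv2.COLOR_RGB2HSV)
m=cv2.inRange(h,(3,110,50),(20,255,255)); m[:, :280]=0;m[:,360:]=0;m[:60]=0;m[260:]=0
# edges per row -> line fits on z=55
L=[];R=[]
for y in range(80,232,4):
    x=np.flatnonzero(m[y]); L.append((x.min()-.5,y)); R.append((x.max()+.5,y))
P=[plane(s,c,q,55)[:,:2] for q in (L,R)]
for p in P:
    v=cv2.fitLine(p.astype(np.float32),cv2.DIST_HUBER,0,.01,.01).ravel(); print('edge dir',np.degrees(np.arctan2(v[1],v[0])).round(2),v[2:],(p-v[2:])[:,:]@[-v[1],v[0]])
ys=np.flatnonzero(m[:,295]);ys2=np.flatnonzero(m[:,344])
print(plane(s,c,[(319,ys.min()),(319,ys2.max())],55),ys.min(),ys2.max())
im=cv2.cvtColor(c['image'],cv2.COLOR_RGB2BGR)[60:260,270:370]
im=cv2.convertScaleAbs(im,alpha=1.5,beta=20)
cv2.imwrite('pics/w1c.png',np.hstack([cv2.resize(im,(300,600),interpolation=cv2.INTER_NEAREST),cv2.resize(im[60:160,25:75],(300,600),interpolation=cv2.INTER_NEAREST)]))
E
```

```text
edge dir 72.15 [461.67026 213.50992] [-0.04092352  0.05506309  0.15177564  0.24922248  0.34741209  0.44635308
  0.54605421 -0.51460666 -0.41804602 -0.32073506 -0.22266493 -0.12382659
 -0.02421089  0.07619148  0.17738998  0.2793942  -0.82247152  0.48585908
 -0.62445882 -0.5242511   0.80184876 -0.3213834  -0.2187031  -0.11517801
 -0.01079754 -1.15708351  0.20057273  0.30758462  0.41549603  0.52431849
  0.6340637   0.74474358 -0.43412147 -0.32729477 -0.21954668 -0.1108651
 -0.00123769  0.10934807]
edge dir 72.29 [524.7425 183.0731] [ 0.20332692  0.03895198 -0.12668909 -0.29361087 -0.46182816 -0.63135602
  0.35395542  0.18640874  0.01754141 -0.15266216 -0.32421777  0.68264615
  0.51317298  0.34233745  0.17012314 -0.00348658 -0.17850864 -0.35496025
 -0.53285887 -0.71222227  0.33167879  0.15453178 -0.02409195 -0.20421085
 -0.38584365 -0.56900941  0.50289342  0.32207084  0.13970266 -0.0442309
 -0.22974997 -0.41687502 -0.6056269   0.49987855  0.31361512  0.12571106
 -0.06385528  1.06434557]
[[523.97465229 294.76082388  55.        ]
 [468.50337706 116.86645217  55.        ]] 71 224
```

View pics/w1c.png

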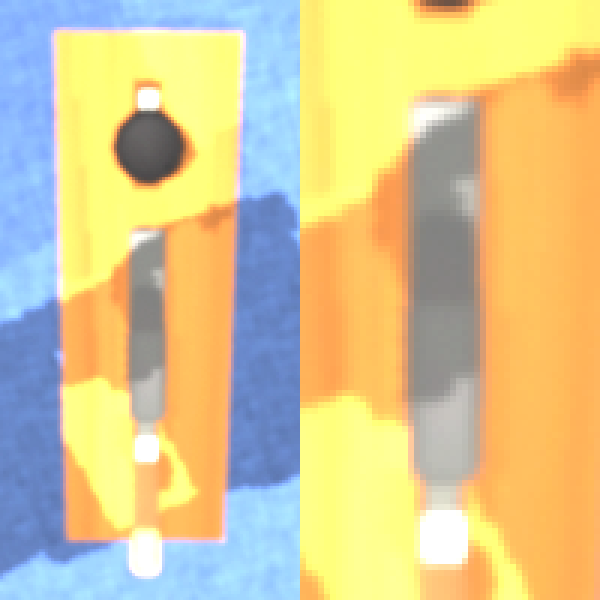

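```bash
python3 - <<'E'
from h import *
s,c=load('w1'); t=np.array([.3057,.952]); n=np.array([.952,-.3057])
for z,px,o in((80,[(319.3,136.7)],-35),(155,[(319.3,200)],15)):
    p=plane(s,c,px,z)[0,:2]; print(z,p,'t centre',p@t+o,'n',p@n)
e=s['eef_pos'][:2]; print(e,e@t,e@n)
E
```

```text
80 [503.59930005 228.39824109] t centre 336.3854315461509 n 409.60519134625804
155 [488.98480447 182.02590405] t centre 337.77131538704214 n 409.8682149878892
[492.67625933 194.00467383] 335.3035819628593 409.72057008855097
```

```bash
python3 -m handwheel '[[[0.5,1.6,-30,0,0,-0.5,1],[0,0,-35,0,0,0,1],[0,0,-35,0,0,0,1],[0,0,-30,0,0,0,1],[0,0,-20,0,0,0,1],[0,0,-9,0,0,0,1],[0,0,0,0,0,0,1],[0,0,0,0,0,0,1]]]' 40
python3 -m handwheel '[[[0,0,0,0,0,0,-1],[0,0,0,0,0,0,-1],[0,0,0,0,0,0,-1],[0,0,0,0,0,0,-1],[0,0,0,0,0,0,-1],[0,0,0,0,0,0,-1],[0,0,0,0,0,0,-1],[0,0,0,0,0,0,-1]]]' 60
```

```text
time_s: 2.58
eef_pos: [494.3, 194.9, 113.0]
ee_rot: [0.0, 0.809, 0.588, 0.001]
force: [0.5, -0.3, 0.8]
grip_width: 0.998
grip_force: 0.0
time_s: 3.58
eef_pos: [494.0, 194.7, 112.3]
ee_rot: [0.0, 0.809, 0.588, 0.0]
force: [-0.9, -0.1, 4.3]
grip_width: 0.13
grip_force: 59.7
```

```bash
python3 -m handwheel '[[[0,0,8,0,0,0,-1],[0,0,12,0,0,0,-1],[0,0,15,0,0,0,-1],[0,0,20,0,0,0,-1],[0,0,30,0,0,0,-1],[0,0,35,0,0,0,-1],[0,0,30,0,0,0,-1],[0,0,20,0,0,0,-1]]]'
python3 -m handwheel '[[[0,0,0,0,0,0,-1],[0,0,0,0,0,0,-1],[0,0,0,0,0,0,-1]]]'
python3 - <<'E'
from h import *
snap('wrist','w2'); snap('side','s2')
E
```

```text
time_s: 4.58
eef_pos: [493.9, 194.7, 284.6]
ee_rot: [0.001, 0.809, 0.588, 0.001]
force: [-0.1, -0.5, -1.9]
grip_width: 0.128
grip_force: 59.2
time_s: 4.95
eef_pos: [493.5, 194.7, 281.2]
ee_rot: [-0.0, 0.809, 0.588, -0.001]
force: [-0.2, 0.0, -0.7]
grip_width: 0.128
grip_force: 59.2
```

View pics/w2.png

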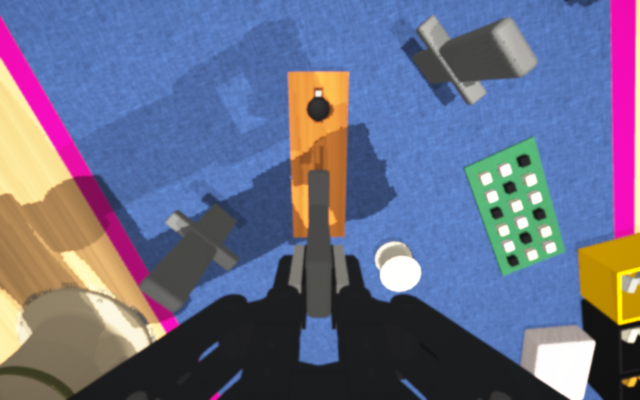

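The blade is clear of the stand and held square; the near end of the cross-bar is at (319,170). The scraper and brush are still in place. I'll carry it slightly past the block so the wrist camera can see the gap unobstructed.

```bash
python3 -m handwheel '[[[4,-35,0,0,0,0.5,-1],[6,-55,0,0,0,0.5,-1],[6,-60,0,0,0,0.5,-1],[6,-60,0,0,0,0.5,-1],[6,-60,0,0,0,0,-1],[6,-60,0,0,0,0,-1],[6,-60,0,0,0,0,-1],[6,-45,0,0,0,0,-1]]]'
python3 -m handwheel '[[[6,-30,0,0,0,0,-1],[1,-11,0,0,0,0,-1],[0,0,0,0,0,0,-1],[0,0,0,0,0,0,-1],[0,0,0,0,0,0,-1],[0,0,0,0,0,0,-1]]]'
python3 - <<'E'
from h import *
snap('wrist','w3'); snap('side','s3')
E
```

```text
time_s: 6.05
eef_pos: [539.6, -242.7, 281.6]
ee_rot: [-0.0, 0.799, 0.602, -0.0]
force: [1.5, 0.0, -0.6]
grip_width: 0.125
grip_force: 59.2
time_s: 6.8
eef_pos: [546.9, -280.7, 282.3]
ee_rot: [0.0, 0.798, 0.602, 0.0]
force: [0.4, -0.2, -0.6]
grip_width: 0.129
grip_force: 59.2
```

View pics/w3.png

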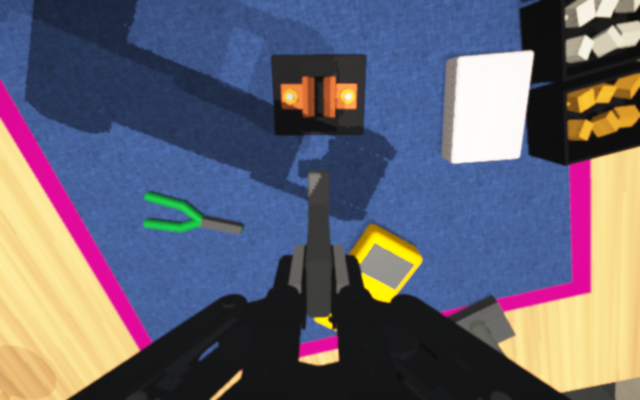

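The contact block is at (319,95): base spans (273–365, 55–134) and the copper jaws are about (308,96) and (332,96), with the gap at (320,96).

```bash
python3 - <<'E'
from h import *
s,c=load('w3'); I=c['image'].astype(int)
blue=(I[:,:,2]-I[:,:,0]>18)
for y in (60,90,128): print(y,[ (x,tuple(I[y,x])) for x in range(268,280,2)])
L=[];R=[]
for y in range(60,130,3):
    x=np.flatnonzero(~blue[y,255:385])+255; L.append((x.min()-.5,y)); R.append((x.max()+.5,y))
T=[];B=[]
for x in range(280,360,3):
    y=np.flatnonzero(~blue[40:145,x])+40; T.append((x,y.min()-.5)); B.append((x,y.max()+.5))
for nm,q in zip('LRTB',(L,R,T,B)):
    p=plane(s,c,q,15)[:,:2]; v=cv2.fitLine(p.astype(np.float32),cv2.DIST_HUBER,0,.01,.01).ravel(); print(nm,np.median(np.array(q),0),np.degrees(np.arctan2(v[1],v[0])).round(1),v[2:].round(1))
for y in (84,90,96,102,108): print(y,' '.join('%d'%(I[y,x,0]-I[y,x,2]) for x in range(296,346)))
for y in (84,96,108): print(y,' '.join('%d'%(I[y,x,0]) for x in range(296,346)))
im=cv2.convertScaleAbs(c['image'][45:145,265:375,::-1],alpha=1.6,beta=15)
cv2.imwrite('pics/w3c.png',cv2.resize(im,(660,600),interpolation=cv2.INTER_NEAREST))
E
```

```text
60 [(268, (np.int64(62), np.int64(86), np.int64(137))), (270, (np.int64(54), np.int64(71), np.int64(113))), (272, (np.int64(41), np.int64(43), np.int64(51))), (274, (np.int64(42), np.int64(41), np.int64(40))), (276, (np.int64(43), np.int64(42), np.int64(41))), (278, (np.int64(43), np.int64(42), np.int64(41)))]
90 [(268, (np.int64(60), np.int64(85), np.int64(133))), (270, (np.int64(62), np.int64(86), np.int64(137))), (272, (np.int64(54), np.int64(72), np.int64(112))), (274, (np.int64(39), np.int64(40), np.int64(43))), (276, (np.int64(41), np.int64(39), np.int64(39))), (278, (np.int64(43), np.int64(40), np.int64(39)))]
128 [(268, (np.int64(33), np.int64(45), np.int64(71))), (270, (np.int64(34), np.int64(46), np.int64(73))), (272, (np.int64(35), np.int64(46), np.int64(74))), (274, (np.int64(25), np.int64(33), np.int64(52))), (276, (np.int64(17), np.int64(17), np.int64(18))), (278, (np.int64(17), np.int64(16), np.int64(16)))]
L [273.5  94.5] 73.7 [ 511.4 -187.9]
R [363.5  94.5] 74.5 [ 627.5 -208.9]
T [319.   54.5] -15.1 [ 583.6 -158.9]
B [319.  133.5] -15.3 [ 546.7 -250.2]
84 142 141 141
[... 800 characters left out ...]
112 103 67 24 4 2 2 2 3 4 20 58 97 118 123 124 125 136 156 170 172 172 159 124 111 123 131 131 132 132 132 135 143 155
84 197 197 197 198 199 205 215 220 222 219 209 185 158 146 146 149 151 138 92 42 26 31 36 39 39 43 61 105 146 162 164 165 169 187 215 232 236 235 230 217 218 235 243 243 243 243 243 243 243 243
96 245 238 240 243 244 242 236 228 223 219 212 190 160 146 145 147 149 137 94 44 26 28 35 38 40 43 65 114 160 173 175 174 176 191 216 232 236 236 234 236 245 250 250 246 248 253 254 252 245 243
108 142 168 188 202 208 210 213 218 220 220 216 198 164 145 145 147 150 139 95 44 25 29 35 38 40 42 57 93 134 156 163 163 166 181 207 227 232 231 211 167 154 172 182 183 185 186 186 190 201 218
```

View pics/w3c.png

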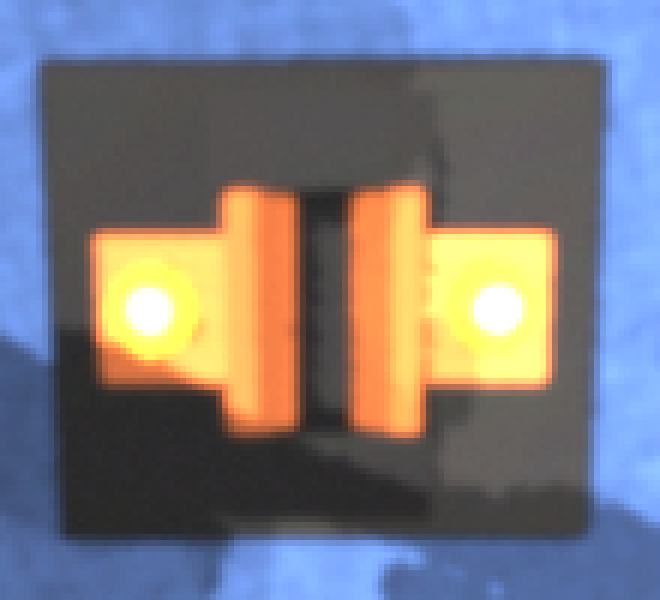

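```bash
python3 - <<'E'
from h import *
u=np.array([.963,-.269]); t=np.array([.269,.963])
s,c=load('w3'); I=c['image'].astype(int); e=s['eef_pos'][:2]; print('tcp',e@u,e@t)
for z in(68,84):
  p=plane(s,c,[(314.4,96),(322.6,96),(307.5,96),(330,96),(265+222/6,96),(265+427/6,96)],z)[:,:2]; print(z,p@u, p@t)
# t: jaw ends (42 long?) at z 84
p=plane(s,c,[(318.5,45+187/6),(318.5,45+436/6)],84)[:,:2]; print('jaw ends t',p@t,(p@t).mean())
for y in(175,180,186,192,200,210): print(y,' '.join('%d'%I[y,x].sum() for x in range(302,336)))
E
```

```text
tcp 602.1895736183607 -123.22079959122743
68 [597.28411822 606.64168046 589.40989575 615.08602929 583.1332724
 622.12272357] [-44.27944403 -44.33532202 -44.23279106 -44.38615385 -44.19584397
 -44.42880709]
84 [597.48750889 606.44293095 589.95168024 614.52438484 583.94479407
 621.25867798] [-44.09477035 -44.14824699 -44.05012229 -44.19689433 -44.014763
 -44.23771455]
jaw ends t [-23.95047962 -67.08959042] -45.52003502244649
175 192 190 191 189 196 229 282 330 357 369 375 374 372 372 372 372 367 348 298 232 196 190 188 190 190 187 185 189 195 196 192 189 191 192
180 343 350 352 350 340 329 323 346 374 389 394 392 391 388 384 362 308 237 199 191 189 190 191 192 189 185 184 183 189 195 195 195 193 195
186 215 229 261 296 318 314 312 340 369 385 386 366 320 267 221 198 192 191 189 189 192 189 191 189 186 185 185 186 194 197 199 196 192 192
192 175 180 190 196 203 227 271 312 332 313 262 212 195 189 190 191 190 188 189 189 191 191 190 190 189 187 182 185 190 189 192 189 188 188
200 331 331 315 282 245 222 202 189 188 189 189 190 189 190 189 190 192 190 192 189 189 192 190 190 189 186 181 184 187 186 192 188 191 193
210 324 325 324 328 319 292 233 185 168 169 170 167 167 167 170 168 167 168 170 168 168 169 169 167 168 169 174 182 183 185 186 188 189 184
```

```bash
python3 -m handwheel '[[[7,25,0,0,0,0.3,-1],[7,25,0,0,0,0,-1],[6.8,25,0,0,0,0,-1],[0,0,0,0,0,0,-1],[0,0,-30,0,0,0,-1],[0,0,-35,0,0,0,-1],[0,0,-17,0,0,0,-1],[0,0,0,0,0,0,-1]]]'
python3 -m handwheel '[[[0,0,0,0,0,0,-1],[0,0,0,0,0,0,-1],[0,0,0,0,0,0,-1]]]'
python3 - <<'E'
from h import *
s,c=snap('side','s4'); s2,w=snap('wrist','w4')
a=cv2.resize(c['image'][95:195,290:390,::-1],(400,400),interpolation=cv2.INTER_CUBIC)
b=cv2.resize(w['image'][130:230,270:370,::-1],(400,400),interpolation=cv2.INTER_CUBIC)
cv2.imwrite('pics/c4.png',np.hstack([a,b]))
e=s2['eef_pos']; print(e,e[:2]@[.963,-.269],e[:2]@[.269,.963],s2['ee_rot'])
E
```

```text
time_s: 7.9
eef_pos: [567.0, -206.8, 199.0]
ee_rot: [-0.001, 0.797, 0.604, -0.001]
force: [-1.2, -1.1, -0.7]
grip_width: 0.134
grip_force: 59.2
time_s: 8.28
eef_pos: [567.8, -206.4, 200.7]
ee_rot: [0.0, 0.797, 0.604, 0.0]
force: [-0.1, -0.3, 0.0]
grip_width: 0.124
grip_force: 59.2
[ 567.73978165 -206.39256664  200.49505417] 602.2530101586285 -46.034040405457006 [3.08480804e-04 7.96808917e-01 6.04231280e-01 1.20674597e-04]
```

View pics/c4.png

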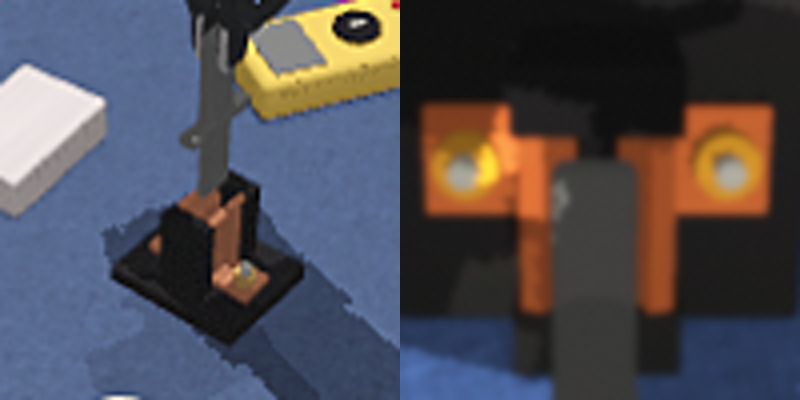

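The crop shows the tip just above the gap. The gap centre is at about (597) and the cross-bar centre at about (595) in the right panel, so it's aligned. I'll lower it in stages.

```bash
python3 -m handwheel '[[[0,0,-6,0,0,0,-1],[0,0,-6,0,0,0,-1],[0,0,-6,0,0,0,-1],[0,0,-6,0,0,0,-1],[0,0,-6,0,0,0,-1],[0,0,0,0,0,0,-1]]]'
```

```text
time_s: 9.12
eef_pos: [567.5, -206.2, 169.5]
ee_rot: [-0.0, 0.797, 0.604, -0.0]
force: [-0.6, 0.1, -1.5]
grip_width: 0.131
grip_force: 59.2
```

```bash
python3 -m handwheel '[[[0,0,-6,0,0,0,-1],[0,0,-6,0,0,0,-1],[0,0,-6,0,0,0,-1],[0,0,-6,0,0,0,-1],[0,0,-6,0,0,0,-1],[0,0,-6,0,0,0,-1],[0,0,0,0,0,0,-1],[0,0,0,0,0,0,-1]]]'
```

```text
time_s: 10.12
eef_pos: [567.7, -206.3, 134.3]
ee_rot: [0.0, 0.797, 0.604, 0.0]
force: [0.1, -0.4, -0.9]
grip_width: 0.13
grip_force: 59.2
```

```bash
python3 -m handwheel '[[[0,0,-2,0,0,0,-1],[0,0,-2,0,0,0,-1],[0,0,-1.5,0,0,0,-1],[0,0,0,0,0,0,-1],[0,0,0,0,0,0,-1]]]'
```

```text
time_s: 10.75
eef_pos: [567.7, -206.3, 128.7]
ee_rot: [0.0, 0.797, 0.604, 0.0]
force: [-0.7, 0.4, -1.0]
grip_width: 0.13
grip_force: 59.2
```

```bash
python3 -m handwheel '[[[0,0,-1,0,0,0,-1],[0,0,-1,0,0,0,-1],[0,0,0,0,0,0,-1],[0,0,0,0,0,0,-1]]]'
```

```text
time_s: 11.25
eef_pos: [567.8, -206.3, 127.3]
ee_rot: [0.0, 0.797, 0.604, 0.0]
force: [-3.2, 1.6, 5.0]
grip_width: 0.127
grip_force: 60.1
```

The cross-bar is on the cheeks, with contact felt at the expected height. I'll open the gripper and retreat.

```bash
python3 -m handwheel '[[[0,0,0,0,0,0,-0.4],[0,0,0,0,0,0,0],[0,0,0,0,0,0,0.5],[0,0,0,0,0,0,1],[0,0,0,0,0,0,1],[0,0,0,0,0,0,1],[0,0,0,0,0,0,1]]]'
python3 -m handwheel '[[[0,0,10,0,0,0,1],[0,0,25,0,0,0,1],[0,0,35,0,0,0,1],[0,0,35,0,0,0,1],[0,0,30,0,0,0,1],[0,0,10,0,0,0,1],[0,0,0,0,0,0,1],[0,0,0,0,0,0,1]]]'
python3 - <<'E'
from h import *
s,c=snap('side','s5'); s2,w=snap('wrist','w5')
a=cv2.resize(c['image'][95:195,290:390,::-1],(400,400),interpolation=cv2.INTER_CUBIC)
b=cv2.resize(c['image'][215:315,260:360,::-1],(400,400),interpolation=cv2.INTER_CUBIC)
cv2.imwrite('pics/c5.png',np.hstack([a,b]))
E
```

```text
time_s: 12.12
eef_pos: [567.6, -206.3, 126.6]
ee_rot: [-0.0, 0.797, 0.604, -0.0]
force: [-0.9, -0.6, -0.5]
grip_width: 1.0
grip_force: 0.0
time_s: 13.12
eef_pos: [567.3, -206.1, 270.2]
ee_rot: [-0.001, 0.797, 0.604, -0.0]
force: [-0.8, -0.5, -0.2]
grip_width: 1.002
grip_force: 0.0
```

View pics/c5.png

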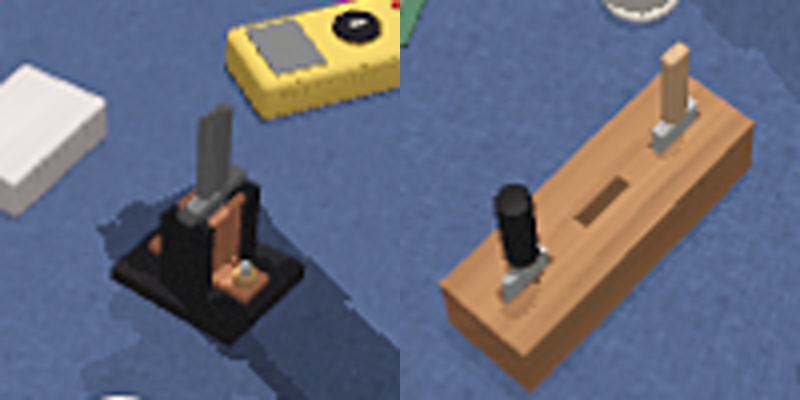

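The blade stands upright with its cross-bar on both cheeks, at (215,185) in the left panel. The scraper and brush are still in their wells, and the gripper is clear of everything.

```bash
python3 -c "
from rig import *
print(finish_job())"
```

```text
the job is handed in; nothing more can be done
None
```

The isolating blade is fully home and upright in the contact block with its cross-bar on both cheeks, the scraper and brush are still in their wells, and I handed the job in at about 13 s; no verdict came back.

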